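# Make the kiln-shelf post set match

### The arm

A 6-joint arm with a two-finger parallel gripper is mounted at the origin on the work surface. World frame = base frame: x ahead of the robot, y to its left, z up, the work surface at z = 0. Lengths are in m, angles in degrees, forces in N, time in s.
With the tool pointing down it reaches from about 0.275 to 0.775 m from the base axis. Payload 14.6 kg.
Tool frame: the origin (TCP) lies on the front face of the gripper's body, between the roots of the fingers; the fingertips stand robot.tcp_to_tips ahead of it and the grasp point (between the pads) lies 54 mm ahead of it (robot.tcp_to_tips is the distance from the TCP to the fingertips, in m); z points along the fingers, x is the direction in which the jaws open and shut, and the axes are right-handed (so a half turn about z gives the same grasp; the last joint's range is limited). The gripper opens to 85 mm and grips with 20 to 120 N. Pads are 22 mm wide; open, the fingers measure 114 mm over their backs; the gripper's body (76 mm by 85 mm) begins 54 mm behind the grasp point. The pads swing forward as they close: fully open they stand 13 mm farther back than shut.
Start: joints at [-72.382, 15.075, -2.767, 72.158, 0, 81.102], TCP at [0.234, -0.47, 0.304] pointing down, gripper open.
Joint ranges: [-151.79, 151.79], [-50.71, 97.33], [-67.44, 78.34], [-121.81, 120.89], [-77.56, 73.72], [-180, 180]. Speed limits (degrees/s): [108.29, 108.29, 147.25, 159.86, 180, 180].

### API

Orientations are given as a 3x3 rotation matrix whose columns are the frame's x, y, z axes.
In Python, from bench import readout, vision, ticket, robot gives the robot as it stands.
- The arm moves only by the tool drive_tool, never from a script. Its argument "increments" is a list that holds one entry, the list of rows, each a list of 7 numbers: the shift along the tool's x, y, z in m, then the turn, a rotation vector about the tool's x, y, z in degrees, then the closure, from 0 (fully open) to 1 (shut). In form: [[[x, y, z, rx, ry, rz, gripper], ...]]. A call has 1 to 12 rows; each row is the pose to reach, as a shift and turn from the pose commanded when the call began, along the tool's axes at that moment; what a row does not reach only later rows make up. A row lasts 1/10 s, in which the tool goes at most 50 mm and 8.59 degrees, less where a joint would pass 70% of its speed; a pose out of reach is approached as far as the arm can. A call with a gripper value outside its range is refused whole. The fingers move at their own pace and stop on an object; the grip force is fixed at half the most. Time passes only in rows, so rows that repeat a pose let the fingers close. It gives the time, the measured TCP pose, the force and the opening at its end, in the units of the state.
- readout.observe(): the state, without advancing time (a new reading comes with each control period).
- vision.capture(name): name is "scene" or "side" or "wrist"; returns a dict with "image" (384x512x3 uint8, blue, green, red), "range_z" (384x512 float32, m along the optical axis (not along the pixel's ray), 0 where there is no reading), "fx", "fy", "cx", "cy" (pixels), "world_to_cam" (4x4, takes a point from world to camera coordinates). Camera axes: x right, y down, z forward; pixel columns grow to the right and rows downward; lengths in m; the calibration is good to about 2 mm. A picture is of the moment at which its call begins.
- ticket.sign_off(): hands the job in, once; it reports no verdict.
Trained networks look in the newest picture that a camera, given by its name, has taken for a name from the list of things; names that differ only in an ending like _2 or _b are one class to them, and where a whole thing is asked for, a point or a joint stands for the part that bears it (a point fixed in the world has none). Each returns a list of dicts, best first, with "score" (0 to 1); they miss things now and then, are a little off and sometimes report something else, mostly with a low value. They report only what shows in the picture. A call takes as long as a camera call. They do not tell look-alikes from the thing itself.
- vision.regions_of(thing, camera): "pixels" (384x512 bool, what is visible of it) and "pixel" ([column, row] in pixels, amid what is visible of it).
The state is a dict: "clock": time; "q": joint angles; "joint_velocities": joint speeds; "effort": joint torques, N m; "tool_pos": TCP position; "tool_rot": TCP orientation; "wrist_force": force on the tool from outside, world axes, zero at the start; "wrist_torque": the same for the moment, N m; "width": finger opening in m.
Only numpy, scipy, OpenCV 4.12 (cv2) and the standard library are available. Lean on these libraries where they do the work, as an engineer would, in place of code of your own. Each camera call takes 0.05 s, during which the arm holds its last target. There are 200 camera calls.

### The job

The plywood tray holds a set of three clay kiln posts that must all be the same height to carry a shelf, but one of them is too short. Take the short post out and stand it in the round steel tin, and stand the one post of the matching height from the black stock tray in the compartment it left. Leave the other two posts of the set where they stand.

Things in the scene. Friction and masses are not known exactly. Their poses are not given: they have to be found in the camera images.
- short_mid (a point): kiln post: upright cream fired-clay cylinder, 36 mm diameter, 45 mm tall, about 85 g, the wrong one in the plywood tray (either end or middle compartment). The point is its centre, half-way up; its z axis points up.
- spare_mid (a point): kiln post: upright cream fired-clay cylinder, 36 mm diameter, 70 mm tall, about 130 g, the matching one in the black stock tray. The point is its centre, half-way up; z up. At the start its y axis lies along the row of the stock tray. The black plastic tray (fixed, same shape and size as the plywood tray) has three compartments about 79 mm apart in a row; the other two hold a 45 mm and a 90 mm tall post of the same diameter, in any order.
- good_a_mid (a point): kiln post: upright cream fired-clay cylinder, 36 mm diameter, 70 mm tall, a right one in the plywood tray, to be left there. The point is its centre, half-way up.
- good_b_mid (a point): kiln post: upright cream fired-clay cylinder, 36 mm diameter, 70 mm tall, the other right one in the plywood tray, to be left there. The point is its centre, half-way up.
- kit: the plywood set tray, fixed to the table: 100 mm (its x) by 240 mm (its y), walls 4 mm thick, rims and dividers 12 mm high over the table, floor 4 mm thick. Origin at the centre of its underside, on the table. Three compartments in a row along its y axis, centres at y = -79, 0 and +79 mm, each 92 mm (x) by 75 mm (y) inside, one post standing in each, up to 10 mm off the compartment's centre each way.
- tin: low round steel tin for posts taken out, empty, fixed to the table: 120 mm outer diameter, wall 3 mm thick, rim 15 mm high, inner floor 4 mm above the table. Origin at the centre of its underside, on the table.
Not all that is in view belongs to the job. Leave any blue, orange or red look-alike of the part that bears spare_mid alone.

How it is judged:
By the outcome, as a careful person would: the job done as asked, in the order asked, and still so for the second after the job is handed in, with the robot touching nothing.
It also fails if it takes over 58 s, if anything falls off the work surface, if the arm or the gripper's body presses on something with over 40 N, if the wrist force passes 120 N, or if a joint passes its speed limit or range.

## Working session

There is one attempt and no reset: what is moved stays moved. The work goes in short steps, Python scripts to look and compute and a tool call to move; the robot and the scene stay as the last step left them, time stands still between calls to the robot, and variables do not carry over. Pictures are saved under pics/ and viewed, about 8 in all and at most 12, crops included, and the job is handed in when it is done.

Besides the shell and the picture viewer there is one more tool, called as name(argument=value, ...) on one line, values as JSON. drive_tool: Moves the arm, as the interface text tells. Its arguments: {"type":"object","properties":{"increments":{"type":"array","items":{"type":"array","items":{"type":"array","items":{"type":"number"}}}}},"required":["increments"]}

```bash
mkdir -p pics; ls
python3 - <<'E'
from bench import readout, vision, ticket, robot
import cv2,numpy as np
s=readout.observe();print(s['clock'],s['tool_pos'],s['tool_rot'],s['width'],robot.tcp_to_tips)
ims=[]
for n in("scene","side"):
    c=vision.capture(n);np.savez(f"{n}0.npz",**c);ims.append(c['image'])
cv2.imwrite("pics/a.png",ims[0]);cv2.imwrite("pics/b.png",ims[1])
E
```

```text
pics
0.0 [ 0.23432767 -0.46959869  0.30342869] [[ 4.46420705e-01 -8.94823154e-01 -2.78638229e-04]
 [-8.94822620e-01 -4.46420749e-01  9.96530074e-04]
 [-1.01610807e-03 -1.95539868e-04 -9.99999465e-01]] 0.08509918779643925 0.0726
```

View pics/a.png

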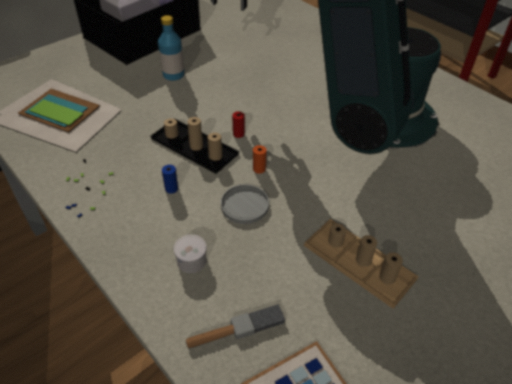

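View pics/b.png

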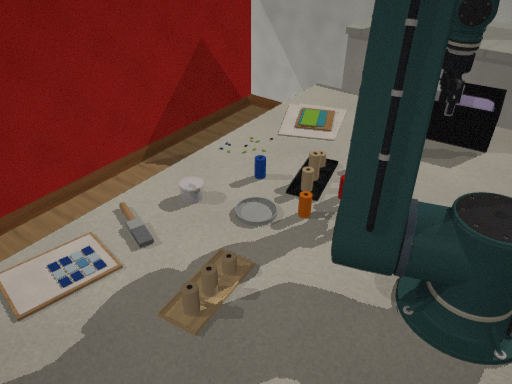

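The scene view shows the stock tray with posts at about (171,128), (195,133) and (215,147), the tin at (246,204), and the kit with posts at (337,234), (366,250) and (391,267). The side view shows the same objects, plus blue, orange and red look-alikes. Next I'll measure from depth in both views.

```bash
cat > h.py <<'E'
from bench import readout, vision, ticket, robot
import cv2,numpy as np
def cloud(c):
    z=c['range_z'];v,u=np.mgrid[:z.shape[0],:z.shape[1]]
    P=np.stack([(u-c['cx'])/c['fx']*z,(v-c['cy'])/c['fy']*z,z,np.ones_like(z)],-1)
    W=(P@np.linalg.inv(c['world_to_cam']).T)[...,:3];W[z<=0]=np.nan
    return W
def pix(c,p):
    q=c['world_to_cam']@np.append(p,1);return c['fx']*q[0]/q[2]+c['cx'],c['fy']*q[1]/q[2]+c['cy']
E
python3 - <<'E'
from h import *
np.set_printoptions(precision=4,suppress=True)
for n in("scene","side"):
    c=vision.capture(n);W=cloud(c)
    tab=np.nanmedian(W[...,2][(abs(W[...,2])<.02)]);print(n,'table z',tab, 'cam',np.linalg.inv(c['world_to_cam'])[:3,3])
    for t in("short_mid","spare_mid","good_a_mid","kit","tin"):
        for r in vision.regions_of(t,n):
            p=W[r['pixels']];p=p[~np.isnan(p[:,0])]
            if len(p)<5: print(t,'few');continue
            zt=np.percentile(p[:,2],97);top=p[p[:,2]>zt-.006]
            print(t,round(r['score'],2),r['pixel'],len(p),'ztop',zt.round(4),'topc',top[:,:2].mean(0),'mean',p.mean(0))
            if t in("kit","tin"):
                print(cv2.minAreaRect((p[p[:,2]<.03,:2]*1000).astype(np.float32)))
E
```

```text
scene table z -0.00042068538538664324 cam [1.0941 0.6161 0.9125]
short_mid 0.59 [335.3, 231.6] 311 ztop 0.0511 topc [0.4804 0.2182] mean [0.4854 0.2214 0.0368]
spare_mid 0.89 [259.5, 157.4] 354 ztop 0.0714 topc [ 0.4526 -0.0821] mean [ 0.4566 -0.0765  0.0441]
spare_mid 0.78 [213.9, 144.4] 341 ztop 0.0756 topc [ 0.5105 -0.1928] mean [ 0.5155 -0.1869  0.0476]
spare_mid 0.78 [240.6, 123.0] 252 ztop 0.0716 topc [ 0.4005 -0.2277] mean [ 0.4056 -0.2208  0.0466]
good_a_mid 0.92 [366.4, 249.6] 435 ztop 0.0757 topc [0.4727 0.2962] mean [0.479  0.2991 0.0525]
kit 0.87 [357.7, 265.9] 3284 ztop 0.0132 topc [0.4877 0.2982] mean [0.4872 0.2961 0.0053]
((474.3976745605469, 284.2869567871094), (118.74298095703125, 250.38937377929688), 7.311172962188721)
tin 0.65 [241.2, 202.6] 1499 ztop 0.0147 topc [ 0.57   -0.0058] mean [ 0.564 -0.01   0.005]
((564.166748046875, -7.71905517578125), (121.60208892822266, 118.57823181152344), 28.126483917236328)
side table z 0.001271490806954767 cam [-0.0004  0.7732  0.7252]
short_mid 0.84 [225.7, 264.5] 303 ztop 0.0515 topc [0.4779 0.2193] mean [0.4736 0.2235 0.0353]
spare_mid 0.82 [302.9, 201.3] 312 ztop 0.0722 topc [ 0.4506 -0.0812] mean [ 0.4473 -0.0747  0.0461]
spare_mid 0.81 [308.1, 179.1] 267 ztop 0.0764 topc [ 0.5099 -0.1928] mean [ 0.5067 -0.1864  0.0489]
spare_mid 0.49 [261.2, 166.8] 222 ztop 0.0726 topc [ 0.6682 -0.1729] mean [ 0.6632 -0.1663  0.0466]
kit 0.56 [207.9, 300.1] 2558 ztop 0.0142 topc [0.4687 0.3074] mean [0.4706 0.3083 0.0071]
((485.7707824707031, 282.9415283203125), (112.4704818725586, 255.37872314453125), 6.156284332275391)
tin 0.7 [255.5, 215.4] 951 ztop 0.0165 topc [ 0.5605 -0.0052] mean [ 0.5667 -0.0108  0.0072]
((569.9971313476562, -13.15582275390625), (113.772705078125, 134.22178649902344), 42.55233383178711)
```

Run:
```python
from h import *
from scipy import ndimage
from scipy.optimize import least_squares
np.set_printoptions(precision=4,suppress=True)
for n in("scene","side"):
    c=dict(np.load(n+"0.npz"));W=cloud(c);z=W[...,2]
    m=(z>.03)&(z<.12)&(W[...,0]>.35)&(W[...,0]<.65)&(abs(W[...,1])<.45)
    L,k=ndimage.label(m)
    for i in range(1,k+1):
        s=L==i
        if s.sum()<60: continue
        p=W[s];zt=np.percentile(p[:,2],97);w=p[(p[:,2]<zt-.008)]
        # circle radius 18 fit to the side wall
        f=lambda a:np.hypot(*(w[:,:2]-a).T)-.018
        C=np.linalg.inv(c['world_to_cam'])[:2,3];a0=w[:,:2].mean(0);a0=a0+.012*(a0-C)/np.linalg.norm(a0-C)
        r=least_squares(f,a0,loss='soft_l1',f_scale=.002)
        col=np.array(c['image'])[s].mean(0)
        print(n,s.sum(),'zt',zt.round(4),'ctr',r.x,'rms',np.sqrt((r.fun**2).mean()).round(4),'top',p[p[:,2]>zt-.005][:,:2].mean(0),'bgr',col.astype(int))
```

```text
scene 204 zt 0.0711 ctr [ 0.3987 -0.23  ] rms 0.0021 top [ 0.4007 -0.228 ] bgr [19 21 80]
scene 327 zt 0.0952 ctr [ 0.5244 -0.2624] rms 0.0017 top [ 0.5265 -0.2598] bgr [53 72 86]
scene 142 zt 0.0511 ctr [ 0.5475 -0.3491] rms 0.002 top [ 0.55   -0.3469] bgr [61 83 99]
scene 245 zt 0.0748 ctr [ 0.5089 -0.1961] rms 0.0017 top [ 0.51   -0.1933] bgr [55 75 91]
scene 251 zt 0.0713 ctr [ 0.4492 -0.0836] rms 0.0015 top [ 0.4509 -0.0818] bgr [ 24  50 106]
scene 223 zt 0.0511 ctr [0.4776 0.2166] rms 0.001 top [0.4798 0.2181] bgr [43 60 73]
scene 370 zt 0.0758 ctr [0.4696 0.2938] rms 0.001 top [0.4717 0.2952] bgr [44 61 74]
scene 401 zt 0.0756 ctr [0.4657 0.3581] rms 0.001 top [0.4677 0.3587] bgr [42 59 71]
side 482 zt 0.0963 ctr [ 0.5146 -0.225 ] rms 0.0426 top [ 0.5259 -0.2592] bgr [ 71  94 111]
side 230 zt 0.073 ctr [ 0.4525 -0.0846] rms 0.0015 top [ 0.4516 -0.0825] bgr [ 13  64 128]
side 221 zt 0.052 ctr [0.4807 0.2159] rms 0.001 top [0.4792 0.2175] bgr [62 83 98]
side 390 zt 0.0765 ctr [0.4723 0.2932] rms 0.0009 top [0.4708 0.2946] bgr [61 82 97]
side 429 zt 0.0765 ctr [0.4684 0.3572] rms 0.0009 top [0.4667 0.3587] bgr [61 81 96]
```

```bash
cat >> h.py <<'E'
from scipy.spatial.transform import Rotation as R
def inc(pos,yaw,s=None):
    "increment in tool axes to put the TCP at pos, tool down, tool x at yaw (deg)"
    s=s or readout.observe();A=np.array(s['tool_rot']);a=np.radians(yaw)
    T=np.array([[np.cos(a),np.sin(a),0],[np.sin(a),-np.cos(a),0],[0,0,-1]])
    d=A.T@(np.array(pos)-s['tool_pos']);r=R.from_matrix(A.T@T).as_rotvec(degrees=True)
    print('inc',[round(float(x),4) for x in d],[round(float(x),2) for x in r])
E
python3 -c "
from h import *
inc([.479,.217,.27],7)"
```

```text
inc [-0.5053, -0.5255, 0.0339] [0.0, 0.0, -70.48]
```

drive_tool(increments=[[[-0.505,-0.5255,0.034,0,0,-70.5,0],[-0.505,-0.5255,0.034,0,0,-70.5,0],[-0.505,-0.5255,0.034,0,0,-70.5,0],[-0.505,-0.5255,0.034,0,0,-70.5,0],[-0.505,-0.5255,0.034,0,0,-70.5,0],[-0.505,-0.5255,0.034,0,0,-70.5,0],[-0.505,-0.5255,0.034,0,0,-70.5,0],[-0.505,-0.5255,0.034,0,0,-70.5,0],[-0.505,-0.5255,0.034,0,0,-70.5,0],[-0.505,-0.5255,0.034,0,0,-70.5,0],[-0.505,-0.5255,0.034,0,0,-70.5,0],[-0.505,-0.5255,0.034,0,0,-70.5,0]]])

```text
clock: 1.9
tool_pos: [0.4358, 0.0968, 0.2761]
tool_rot: [[0.992, 0.122, 0.001], [0.122, -0.992, -0.0], [0.001, 0.0, -1.0]]
wrist_force: [1.0, -1.3, -0.1]
width: 0.0858
```

```bash
python3 -c "
from h import *
s=readout.observe();print(s['clock'],s['tool_pos'],s['q'])
inc([.479,.217,.27],7)"
```

```text
1.9 [0.43579265 0.09678027 0.27608222] [ 2.04336834e+00  8.03029982e+00 -1.64598962e+01  6.54647527e+01
 -5.34792753e-03  8.50087635e+01]
inc [0.0576, -0.114, 0.0061] [0.01, -0.04, 0.03]
```

drive_tool(increments=[[[0.057,-0.114,0.006,0,0,0,0],[0.057,-0.114,0.006,0,0,0,0],[0.057,-0.114,0.006,0,0,0,0],[0.057,-0.114,0.006,0,0,0,0],[0.057,-0.114,0.006,0,0,0,0]]])

```text
clock: 2.4
tool_pos: [0.4781, 0.2148, 0.2697]
tool_rot: [[0.992, 0.123, -0.001], [0.123, -0.992, -0.0], [-0.001, 0.0, -1.0]]
wrist_force: [-0.6, -0.2, 0.2]
width: 0.0855
```

```bash
cat > posts.py <<'E'
from h import *
from scipy import ndimage
from scipy.optimize import least_squares
np.set_printoptions(precision=4,suppress=True)
def posts(c,lo=.03,hi=.12):
    W=cloud(c);z=W[...,2];L,k=ndimage.label((z>lo)&(z<hi))
    for i in range(1,k+1):
        s=L==i
        if s.sum()<150: continue
        p=W[s];zt=np.percentile(p[:,2],90);t=p[p[:,2]>zt-.006][:,:2].astype(np.float32)
        (x,y),r=cv2.minEnclosingCircle(t)
        u,v=np.nonzero(s)[1].mean(),np.nonzero(s)[0].mean()
        print('px',round(u),round(v),'n',s.sum(),'zt',round(zt,4),'mean',t.mean(0),'circ',round(x,4),round(y,4),round(r,4))
E
python3 - <<'E'
from posts import *
s=readout.observe();print(s['clock'],s['tool_pos'])
c=vision.capture("wrist");cv2.imwrite("pics/w1.png",c['image']);np.savez("w1.npz",**c)
print(np.linalg.inv(c['world_to_cam'])[:3]);posts(c)
inc([.479,.2165,.27],7)
E
```

```text
2.4 [0.4781 0.2148 0.2697]
[[ 0.9922  0.1198  0.0337  0.4698]
 [ 0.1245 -0.9538 -0.2733  0.284 ]
 [-0.0006  0.2754 -0.9613  0.3392]]
px 258 31 n 1816 zt 0.0745 mean [0.4675 0.3566] circ 0.4674 0.3568 0.018
px 253 105 n 1217 zt 0.0747 mean [0.4712 0.2931] circ 0.4712 0.2929 0.0178
px 252 180 n 890 zt 0.0497 mean [0.4794 0.2163] circ 0.4796 0.2156 0.0181
inc [0.0013, -0.0022, -0.0001] [0.01, 0.02, 0.02]
```

View pics/w1.png

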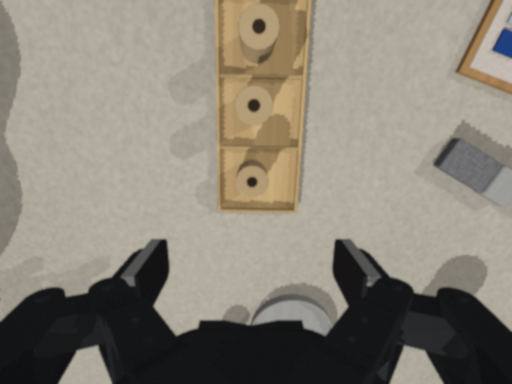

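Run:
```python
from h import *
inc([.4793,.2163,.093],6.9)
c=dict(np.load("w1.npz"));M=np.linalg.inv(c['world_to_cam'])
for u,v,z in((221,147,.012),(300,147,.012),(297,210,.012),(221,210,.012),(219,75,.012),(305,76,.012)):
    d=M[:3,:3]@[(u-c['cx'])/c['fx'],(v-c['cy'])/c['fy'],1];o=M[:3,3];print(u,v,(o+d*(z-o[2])/d[2]).round(4))
```

```text
inc [0.0017, -0.002, 0.1769] [0.01, 0.02, 0.12]
221 147 [0.4397 0.2439 0.012 ]
300 147 [0.5319 0.2555 0.012 ]
297 210 [0.5417 0.1778 0.012 ]
221 210 [0.4472 0.166  0.012 ]
219 75 [0.4301 0.3217 0.012 ]
305 76 [0.5239 0.3324 0.012 ]
```

drive_tool(increments=[[[0.0015,-0.002,0.05,0,0,0,0],[0.0015,-0.002,0.09,0,0,0,0],[0.0015,-0.002,0.13,0,0,0,0],[0.0015,-0.002,0.16,0,0,0,0],[0.0015,-0.002,0.177,0,0,0,0],[0.0015,-0.002,0.177,0,0,0,0],[0.0015,-0.002,0.177,0,0,0,1],[0.0015,-0.002,0.177,0,0,0,1],[0.0015,-0.002,0.177,0,0,0,1],[0.0015,-0.002,0.177,0,0,0,1],[0.0015,-0.002,0.177,0,0,0,1],[0.0015,-0.002,0.177,0,0,0,1]]])

```text
clock: 3.65
tool_pos: [0.48, 0.2168, 0.0942]
tool_rot: [[0.993, 0.122, 0.002], [0.122, -0.993, 0.0], [0.002, 0.0, -1.0]]
wrist_force: [-3.1, -1.3, 13.3]
width: 0.034
```

drive_tool(increments=[[[0,0,-0.01,0,0,0,1],[0,0,-0.04,0,0,0,1],[0,0,-0.08,0,0,0,1],[0,0,-0.12,0,0,0,1],[0,0,-0.12,0,0,0,1]]])

```text
clock: 4.15
tool_pos: [0.4811, 0.2173, 0.2183]
tool_rot: [[0.992, 0.122, 0.008], [0.122, -0.992, 0.002], [0.008, -0.001, -1.0]]
wrist_force: [0.7, 0.5, -0.5]
width: 0.0344
```

Run:
```python
from posts import *
s=readout.observe();print(s['clock'],s['tool_pos'],s['width'],s['wrist_force'])
c=vision.capture("side");W=cloud(c);cv2.imwrite("pics/s2.png",cv2.resize(c['image'][150:340,130:340],None,fx=2.5,fy=2.5))
# tin centre: circle fit to rim points in both views
for n in("scene0","side0"):
    c=dict(np.load(n+".npz"));W=cloud(c)
    m=(W[...,2]>.010)&(W[...,2]<.022)&(np.hypot(W[...,0]-.567,W[...,1]+.01)<.075);p=W[m]
    r=least_squares(lambda a:np.hypot(p[:,0]-a[0],p[:,1]-a[1])-.0585,[.567,-.01],loss='soft_l1',f_scale=.002)
    print(n,len(p),r.x,np.sqrt((r.fun**2).mean()))
inc([.567,-.01,.214],7)
```

```text
4.15 [0.4811 0.2173 0.2183] 0.03440418653561941 [ 0.6536  0.5208 -0.4691]
scene0 229 [ 0.5646 -0.0076] 0.0015470225363106772
side0 215 [ 0.5657 -0.0083] 0.0017114524178267617
inc [0.0582, 0.236, 0.0018] [-0.04, -0.28, 0.02]
```

View pics/s2.png

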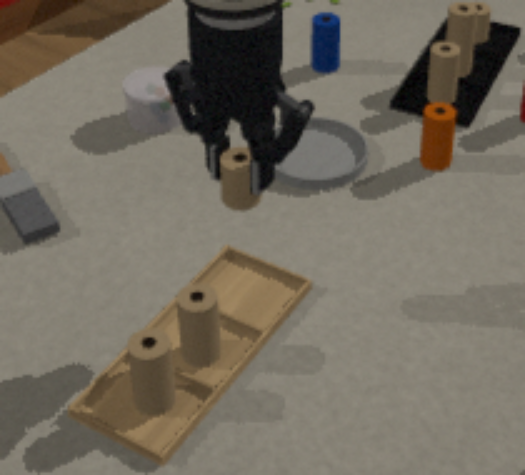

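The crop shows the short post held in the jaws at (240,178). The end compartment is empty and the other two posts are still standing. Next I'll take it to the tin at (0.565,-0.008).

drive_tool(increments=[[[0.0563,0.234,0.002,0,-0.3,0,1],[0.0563,0.234,0.002,0,-0.3,0,1],[0.0563,0.234,0.002,0,-0.3,0,1],[0.0563,0.234,0.002,0,-0.3,0,1],[0.0563,0.234,0.002,0,-0.3,0,1],[0.0563,0.234,0.002,0,-0.3,0,1],[0.0563,0.234,0.002,0,-0.3,0,1],[0.0563,0.234,0.002,0,-0.3,0,1],[0.0563,0.234,0.002,0,-0.3,0,1]]])

```text
clock: 5.1
tool_pos: [0.5635, -0.0076, 0.2108]
tool_rot: [[0.992, 0.123, -0.006], [0.123, -0.992, -0.0], [-0.006, -0.0, -1.0]]
wrist_force: [0.2, 0.2, -1.0]
width: 0.0344
```

Run:
```python
from posts import *
s=readout.observe();print(s['clock'],s['tool_pos'],s['width'])
c=vision.capture("wrist");W=cloud(c);z=W[...,2]
cv2.imwrite("pics/w3.png",c['image'])
tp=np.array(s['tool_pos'])
m=(np.hypot(W[...,0]-tp[0],W[...,1]-tp[1])<.016)&(z<tp[2]-.03)&(z>.08)
print('held top rel tcp',m.sum(),np.percentile(z[m],[50,90]).round(4)-tp[2] if m.any() else None)
c=vision.capture("side");W=cloud(c);z=W[...,2]
m=(np.hypot(W[...,0]-tp[0],W[...,1]-tp[1])<.022)&(z<tp[2]-.03)&(z>.06)
print('side: z rel tcp',m.sum(),np.percentile(z[m],[1,3,50,97]).round(4)-tp[2] if m.any() else None)
p=W[(z>.011)&(z<.022)&(np.hypot(W[...,0]-.567,W[...,1]+.01)<.075)]
inc([.565,-.008,.095],7)
```

```text
5.1 [ 0.5635 -0.0076  0.2108] 0.034410114816875836
held top rel tcp 3226 [-0.0455 -0.0447]
side: z rel tcp 267 [-0.088  -0.087  -0.0563 -0.034 ]
inc [0.0019, 0.0004, 0.116] [-0.0, 0.3, 0.09]
```

drive_tool(increments=[[[0.0015,0,0.04,0,0.3,0,1],[0.0015,0,0.08,0,0.3,0,1],[0.0015,0,0.1,0,0.3,0,1],[0.0015,0,0.11,0,0.3,0,1],[0.0015,0,0.115,0,0.3,0,1],[0.0015,0,0.116,0,0.3,0,1],[0.0015,0,0.116,0,0.3,0,1]]])

```text
clock: 5.9
tool_pos: [0.5653, -0.0084, 0.0958]
tool_rot: [[0.992, 0.122, 0.001], [0.122, -0.992, -0.0], [0.001, 0.0, -1.0]]
wrist_force: [0.1, 0.5, -0.9]
width: 0.0344
```

drive_tool(increments=[[[0,0,0.0008,0,0,0,1],[0,0,0.0016,0,0,0,1],[0,0,0.0016,0,0,0,1]]])

```text
clock: 6.2
tool_pos: [0.5652, -0.0086, 0.0942]
tool_rot: [[0.993, 0.122, 0.001], [0.122, -0.993, -0.0], [0.001, 0.0, -1.0]]
wrist_force: [-1.4, 0.3, 7.2]
width: 0.0341
```

Force is 7 N upward, so the post has touched the tin floor. I'll release and rise.

drive_tool(increments=[[[0,0,0,0,0,0,0.7],[0,0,0,0,0,0,0.4],[0,0,0,0,0,0,0],[0,0,0,0,0,0,0],[0,0,0,0,0,0,0],[0,0,-0.02,0,0,0,0],[0,0,-0.06,0,0,0,0],[0,0,-0.11,0,0,0,0],[0,0,-0.16,0,0,0,0],[0,0,-0.18,0,0,0,0],[0,0,-0.18,0,0,0,0]]])

```text
clock: 7.3
tool_pos: [0.5658, -0.0086, 0.2764]
tool_rot: [[0.992, 0.122, 0.005], [0.122, -0.993, -0.001], [0.005, 0.001, -1.0]]
wrist_force: [-0.2, -0.3, 1.1]
width: 0.0854
```

Run:
```python
from posts import *
s=readout.observe();print(s['clock'],s['tool_pos'],s['width'])
c=vision.capture("wrist");posts(c)
c=vision.capture("scene");posts(c,.025,.12)
inc([.51,-.195,.27],13)
```

```text
7.3 [ 0.5658 -0.0086  0.2764] 0.08542903121102995
px 433 157 n 3843 zt 0.0516 mean [0.7619 0.0408] circ 0.7631 0.0391 0.0365
px 249 180 n 847 zt 0.0497 mean [ 0.5658 -0.009 ] circ 0.5658 -0.0095 0.0179
px 141 232 n 1120 zt 0.0706 mean [ 0.4504 -0.0816] circ 0.4514 -0.0849 0.0181
px 314 315 n 939 zt 0.0705 mean [ 0.6692 -0.1688] circ 0.6695 -0.1721 0.0173
px 188 315 n 882 zt 0.0744 mean [ 0.5089 -0.1874] circ 0.5102 -0.1899 0.0158
px 98 7 n 166 zt 0.1159 mean [ 0.4181 -1.0118] circ 0.4163 -1.0124 0.0286
px 139 29 n 2804 zt 0.1122 mean [ 0.3528 -0.8027] circ 0.3044 -0.8928 0.2112
px 172 59 n 608 zt 0.1102 mean [ 0.3813 -0.5779] circ 0.3742 -0.5908 0.035
px 398 117 n 1855 zt 0.1141 mean [0.0806 0.1332] circ 0.0241 0.1007 0.1978
px 195 130 n 342 zt 0.0935 mean [ 0.5268 -0.2599] circ 0.5266 -0.2608 0.0198
px 171 125 n 157 zt 0.0499 mean [ 0.5498 -0.3458] circ 0.5473 -0.347 0.0195
px 214 144 n 241 zt 0.0736 mean [ 0.5152 -0.1936] circ 0.511 -0.1953 0.0198
px 260 156 n 274 zt 0.0707 mean [ 0.4514 -0.0817] circ 0.4505 -0.0828 0.0195
px 170 175 n 294 zt 0.0703 mean [ 0.6703 -0.1717] circ 0.6697 -0.1732 0.0184
px 245 195 n 209 zt 0.0498 mean [ 0.5659 -0.0067] circ 0.5666 -0.0081 0.0195
px 190 250 n 853 zt 0.0518 mean [0.7636 0.0429] circ 0.7631 0.0414 0.0374
px 367 248 n 395 zt 0.0747 mean [0.472  0.2953] circ 0.4689 0.2948 0.0204
px 392 265 n 426 zt 0.0745 mean [0.4683 0.3591] circ 0.4676 0.3598 0.0191
inc [-0.0771, 0.1784, 0.0029] [-0.0, 0.01, -5.98]
```

drive_tool(increments=[[[-0.077,0.178,0.003,0,0,-8,0],[-0.077,0.178,0.003,0,0,-8,0],[-0.077,0.178,0.003,0,0,-8,0],[-0.077,0.178,0.003,0,0,-8,0],[-0.077,0.178,0.003,0,0,-8,0],[-0.077,0.178,0.003,0,0,-8,0],[-0.077,0.178,0.003,0,0,-8,0]]])

```text
clock: 8.1
tool_pos: [0.51, -0.1938, 0.2694]
tool_rot: [[0.966, 0.26, -0.001], [0.26, -0.966, 0.001], [-0.001, -0.001, -1.0]]
wrist_force: [0.4, -0.0, -0.1]
width: 0.0852
```

Run:
```python
from posts import *
s=readout.observe();print(s['clock'],s['tool_pos'],s['width'])
c=vision.capture("wrist");posts(c);cv2.imwrite("pics/w4.png",c['image'])
inc([.510,-.195,.112],15)
```

```text
8.1 [ 0.51   -0.1938  0.2694] 0.08522242153637899
px 357 16 n 1311 zt 0.0495 mean [ 0.5656 -0.0137] circ 0.5659 -0.0102 0.0183
px 219 58 n 1546 zt 0.0705 mean [ 0.4512 -0.085 ] circ 0.4511 -0.0849 0.0182
px 250 188 n 1156 zt 0.0746 mean [ 0.5103 -0.1963] circ 0.5105 -0.197 0.018
px 142 190 n 1364 zt 0.0705 mean [ 0.4011 -0.2301] circ 0.4003 -0.2308 0.0182
px 397 205 n 1461 zt 0.0705 mean [ 0.6683 -0.175 ] circ 0.6695 -0.1753 0.0182
px 248 251 n 1602 zt 0.0945 mean [ 0.5257 -0.262 ] circ 0.5259 -0.2632 0.018
px 248 304 n 780 zt 0.0497 mean [ 0.5486 -0.3483] circ 0.549 -0.3499 0.0181
inc [-0.0005, 0.0015, 0.1577] [-0.05, 0.04, 0.08]
```

View pics/w4.png

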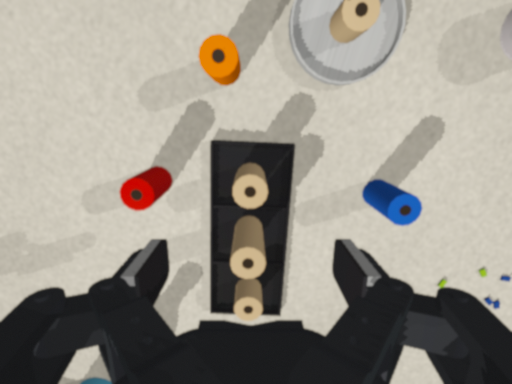

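The wrist view shows the spare (70 mm) at pixel (250,188), which is (0.5104,-0.1965) with its top at 0.0746. The 90 mm post is at (248,255). The short post stands in the tin at the top right. The row is aligned with the tool.

drive_tool(increments=[[[0,0.0027,0.05,0,0,0,0],[0,0.0027,0.09,0,0,0,0],[0,0.0027,0.13,0,0,0,0],[0,0.0027,0.15,0,0,0,0],[0,0.0027,0.158,0,0,0,0],[0,0.0027,0.158,0,0,0,0],[0,0.0027,0.158,0,0,0,1],[0,0.0027,0.158,0,0,0,1],[0,0.0027,0.158,0,0,0,1],[0,0.0027,0.158,0,0,0,1],[0,0.0027,0.158,0,0,0,1],[0,0.0027,0.158,0,0,0,1]]])

```text
clock: 9.35
tool_pos: [0.5112, -0.1974, 0.1133]
tool_rot: [[0.966, 0.259, 0.001], [0.259, -0.966, -0.001], [0.001, 0.001, -1.0]]
wrist_force: [-0.9, 0.8, 9.3]
width: 0.0342
```

drive_tool(increments=[[[0,0,-0.01,0,0,0,1],[0,0,-0.04,0,0,0,1],[0,0,-0.08,0,0,0,1],[0,0,-0.13,0,0,0,1],[0,0,-0.16,0,0,0,1],[0,0,-0.16,0,0,0,1],[0,0,-0.16,0,0,0,1]]])

```text
clock: 10.05
tool_pos: [0.5108, -0.1972, 0.2728]
tool_rot: [[0.966, 0.259, 0.001], [0.259, -0.966, -0.001], [0.001, 0.001, -1.0]]
wrist_force: [0.6, 0.6, -2.0]
width: 0.0342
```

```bash
cat > held.py <<'E'
from posts import *
def held():
    s=readout.observe();print(s['clock'],s['tool_pos'],s['width']);tp=np.array(s['tool_pos'])
    c=vision.capture("wrist");W=cloud(c);z=W[...,2]
    m=(np.hypot(W[...,0]-tp[0],W[...,1]-tp[1])<.016)&(z<tp[2]-.015)&(z>.12)
    print('held top rel tcp',m.sum(),np.percentile(z[m],[50,90]).round(4)-tp[2] if m.any() else None);return c
E
python3 - <<'E'
from held import *
held();inc([.4907,.21,.27],7)
E
```

```text
10.05 [ 0.5108 -0.1972  0.2728] 0.03421462218626812
held top rel tcp 3475 [-0.0393 -0.0386]
inc [0.0863, -0.3983, 0.002] [-0.03, 0.03, 8.01]
```

drive_tool(increments=[[[0.0863,-0.398,0.002,0,0,8,1],[0.0863,-0.398,0.002,0,0,8,1],[0.0863,-0.398,0.002,0,0,8,1],[0.0863,-0.398,0.002,0,0,8,1],[0.0863,-0.398,0.002,0,0,8,1],[0.0863,-0.398,0.002,0,0,8,1],[0.0863,-0.398,0.002,0,0,8,1],[0.0863,-0.398,0.002,0,0,8,1],[0.0863,-0.398,0.002,0,0,8,1],[0.0863,-0.398,0.002,0,0,8,1],[0.0863,-0.398,0.002,0,0,8,1],[0.0863,-0.398,0.002,0,0,8,1]]])

```text
clock: 11.3
tool_pos: [0.4912, 0.2082, 0.27]
tool_rot: [[0.993, 0.12, -0.001], [0.12, -0.993, -0.0], [-0.001, 0.0, -1.0]]
wrist_force: [0.2, -0.4, -1.1]
width: 0.0344
```

Run:
```python
from held import *
c=held();cv2.imwrite("pics/w5.png",c['image']);inc([.4907,.21,.115],7)
posts(c)
```

```text
11.3 [0.4912 0.2082 0.27  ] 0.03438333863074293
held top rel tcp 3494 [-0.0394 -0.0386]
inc [-0.0002, -0.0018, 0.1551] [0.01, 0.03, -0.09]
px 244 23 n 1763 zt 0.0745 mean [0.4678 0.3549] circ 0.4673 0.3566 0.0181
px 240 96 n 1251 zt 0.0747 mean [0.4714 0.2931] circ 0.4716 0.2929 0.018
px 455 316 n 585 zt 0.0517 mean [0.7727 0.0653] circ 0.7724 0.0588 0.0299
```

View pics/w5.png

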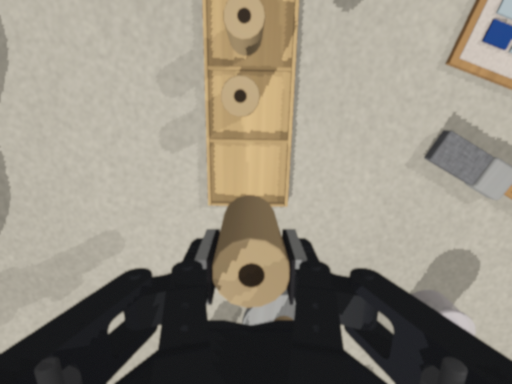

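The wrist view shows the spare held at (251,270) and the empty compartment centred near (249,172). The other two posts have not moved. Lowering now.

drive_tool(increments=[[[0,-0.0018,0.04,0,0,0,1],[0,-0.0018,0.08,0,0,0,1],[0,-0.0018,0.12,0,0,0,1],[0,-0.0018,0.14,0,0,0,1],[0,-0.0018,0.15,0,0,0,1],[0,-0.0018,0.155,0,0,0,1],[0,-0.0018,0.156,0,0,0,1],[0,-0.0018,0.156,0,0,0,1]]])

```text
clock: 12.15
tool_pos: [0.4914, 0.2113, 0.1152]
tool_rot: [[0.993, 0.122, 0.001], [0.122, -0.993, 0.0], [0.001, -0.0, -1.0]]
wrist_force: [-0.3, 0.1, -1.9]
width: 0.0343
```

drive_tool(increments=[[[0,0,0.0008,0,0,0,1],[0,0,0.0016,0,0,0,1],[0,0,0.002,0,0,0,1],[0,0,0.002,0,0,0,1]]])

```text
clock: 12.55
tool_pos: [0.4912, 0.2115, 0.1133]
tool_rot: [[0.992, 0.122, 0.001], [0.122, -0.992, 0.0], [0.001, -0.0, -1.0]]
wrist_force: [-2.1, -1.0, 9.5]
width: 0.0345
```

The post is touching the compartment floor (9.5 N). I'll release and rise.

drive_tool(increments=[[[0,0,0,0,0,0,0.7],[0,0,0,0,0,0,0.4],[0,0,0,0,0,0,0],[0,0,0,0,0,0,0],[0,0,0,0,0,0,0],[0,0,-0.02,0,0,0,0],[0,0,-0.06,0,0,0,0],[0,0,-0.11,0,0,0,0],[0,0,-0.16,0,0,0,0],[0,0,-0.17,0,0,0,0],[0,0,-0.17,0,0,0,0]]])

```text
clock: 13.65
tool_pos: [0.4914, 0.2115, 0.2838]
tool_rot: [[0.993, 0.122, 0.003], [0.122, -0.993, 0.001], [0.003, -0.0, -1.0]]
wrist_force: [-0.0, -0.4, -1.0]
width: 0.0851
```

Run:
```python
from posts import *
s=readout.observe();print(s['clock'],s['tool_pos'],s['width'],s['wrist_force'])
c=vision.capture("wrist");posts(c)
a=vision.capture("side");posts(a,.025)
cv2.imwrite("pics/f.png",a['image'])
```

```text
13.65 [0.4914 0.2115 0.2838] 0.08507886254135966 [-0.0196 -0.359  -0.9656]
px 243 30 n 1662 zt 0.0745 mean [0.4676 0.3565] circ 0.4673 0.3569 0.0181
px 239 100 n 1112 zt 0.0746 mean [0.4713 0.2931] circ 0.4714 0.293 0.0178
px 249 181 n 1054 zt 0.0746 mean [0.4905 0.2127] circ 0.4906 0.2121 0.0181
px 307 13 n 1485 zt 0.1109 mean [ 1.5745 -2.0974] circ 1.6067 -2.0914 0.4569
px 84 47 n 3353 zt 0.1108 mean [ 2.141  -0.6306] circ 2.143 -0.731 0.5998
px 382 55 n 1336 zt 0.1107 mean [ 0.8062 -1.4488] circ 0.8143 -1.4422 0.1925
px 404 130 n 793 zt 0.1124 mean [ 0.3841 -0.6437] circ 0.4015 -0.664 0.1091
px 315 162 n 334 zt 0.0946 mean [ 0.5255 -0.2587] circ 0.5271 -0.2614 0.0188
px 260 163 n 179 zt 0.0718 mean [ 0.6686 -0.1717] circ 0.6718 -0.1734 0.0205
px 345 184 n 222 zt 0.0714 mean [ 0.4    -0.2272] circ 0.401 -0.229 0.0191
px 190 187 n 389 zt 0.0534 mean [0.7637 0.046 ] circ 0.7652 0.0434 0.0375
px 305 201 n 247 zt 0.0718 mean [ 0.4505 -0.0809] circ 0.4521 -0.084 0.0198
px 255 202 n 161 zt 0.051 mean [ 0.565  -0.0055] circ 0.5675 -0.0071 0.0197
px 226 253 n 359 zt 0.0759 mean [0.4893 0.2146] circ 0.4905 0.2137 0.0181
px 209 277 n 408 zt 0.0758 mean [0.4702 0.2956] circ 0.4717 0.2932 0.0198
px 423 295 n 225 zt 0.0462 mean [0.0766 0.042 ] circ 0.0778 0.04 0.0322
px 190 295 n 455 zt 0.0755 mean [0.4662 0.3593] circ 0.4664 0.3581 0.0195
```

View pics/f.png

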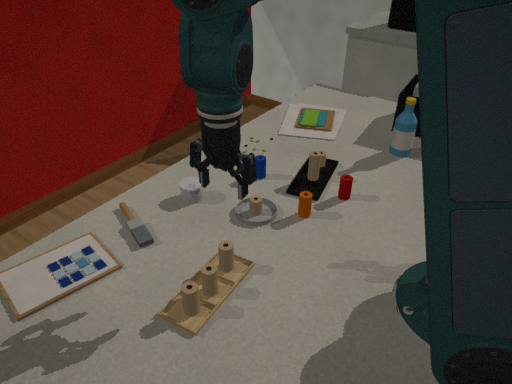

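The side view shows three equal posts in the kit at (190,298), (209,280) and (226,256), and the short post in the tin at (255,205). The look-alikes are undisturbed and the gripper is clear.

```bash
python3 -c "
from bench import ticket
print(ticket.sign_off())"
```

```text
the job is handed in; nothing more can be done
None
```

The job is done and handed in at about 14 s of the 58 s allowed. I stood the 45 mm post in the round steel tin first. Then I stood the 70 mm post from the black stock tray in the compartment it left.

- **Posts:** in the last wrist picture, the three posts in the plywood tray had tops at 0.0745–0.0746 m, all standing. The new one is at (0.491, 0.212), about 2 mm from the compartment centre I measured.
- **Left alone:** the two good posts had not moved by more than about 1 mm. The blue, orange and red look-alikes were where they started, as far as the cameras could tell.
- **Tin:** the short post stands near the middle, at (0.566, -0.009), with its top at 0.050 m.
- **Robot:** the gripper was open and clear of everything. The highest wrist force reported at the end of a move was 13 N.

No check failed. The only disagreement was that the side camera read heights about 1 mm higher than the wrist camera, within the stated calibration.

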